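# Snap the basket of tees onto the weighing hook

### The arm

A 6-joint arm with a two-finger parallel gripper is mounted at the origin on the work surface. World frame = base frame: x ahead of the robot, y to its left, z up, the work surface at z = 0. Lengths are in m, angles in degrees, forces in N, time in s.
With the tool pointing down it reaches from about 0.35 to 0.875 m from the base axis. Payload 4.2 kg.
Tool frame: the origin (TCP) lies at the very end of the fingers, on their centre line; the grasp point (between the pads) lies 19 mm behind it (tcp_to_grasp is the z of the grasp point in the tool frame, in m); z points along the fingers, y is the direction in which the jaws open and shut (so a half turn about z gives the same grasp; the last joint's range is limited). The gripper opens to 87 mm and grips with 3 to 60 N. Pads are 19 mm wide; open, the fingers measure 117 mm over their backs; the gripper's body (75 mm by 190 mm) begins 51 mm behind the grasp point.
Start: joints at [-60.642, 22.042, 0.453, 0, -68.411, -14.817], TCP at [0.157, -0.605, 0.223] pointing down, gripper open.
Joint ranges: [-179.83, 179.83], [-69.29, 118.12], [-61.27, 80.66], [-181.25, 117.63], [-171.15, -9.14], [-177.46, 177.46]. Speed limits (degrees/s): [159.86, 159.86, 180, 180, 180, 180].

### API

Orientations are given as a 3x3 rotation matrix whose columns are the frame's x, y, z axes.
In Python, from station import sense, capture, camera_params, finish_job, tcp_to_grasp gives the robot as it stands.
- The arm moves only by the shell command python3 -m inch 'ROWS'. ROWS is JSON, a list of rows, each an object of numbers: "jaw": the closure in counts, from 0 (fully open) to 255 (shut); "x", "y", "z": the shift along the world's x, y, z normalised to -1 to 1, where 1 is 0.06 m; "ax", "ay", "az": the turn, a rotation vector about the world's x, y, z normalised to -1 to 1, where 1 is 10 degrees. A call has 1 to 12 rows; each row shifts and turns the pose as measured when the row begins; what a row does not reach is not made up. A row lasts 1/8 s, in which the tool goes at most 62.5 mm and 10.7 degrees, less where a joint would pass 70% of its speed; a pose out of reach is approached as far as the arm can. A call with a number of a shift or a turn outside -1 to 1 is refused whole. A call with a gripper value outside its range is refused whole. The fingers move at their own pace and stop on an object; the grip force is fixed at half the most. Time passes only in rows, so rows that do not move let the fingers close. It gives the time, the measured TCP pose, the force and the opening at its end, in the units of the state.
- sense(): the state, without advancing time (a new reading comes with each control period).
- capture(name): name is "scene" or "top"; returns the picture (480x640x3 uint8, red, green, blue); there is no depth.
- camera_params(name): a dict with "vfov" (degrees; the focal length in pixels is half the picture's height over the tangent of half this angle, whatever the lens; pixels are square), "cx", "cy" (the principal point, pixels), "R" (3x3) and "t" (3): a world point X has camera coordinates R X + t. Camera axes: x right, y down, z forward; pixel columns grow to the right and rows downward; lengths in m; the calibration is good to about 2 mm. A picture is of the moment at which its call begins. camera_params takes no time and is no camera call.
- finish_job(): hands the job in, once; it reports no verdict.
The state is a dict: "time_s": time; "joints": joint angles; "joint_velocities": joint speeds; "effort": joint torques, N m; "tcp_pos": TCP position; "ee_rot": TCP orientation; "wrist_force": force on the tool from outside, world axes, zero at the start; "moment": the same for the moment, N m; "gripper_width": opening from 0.0 (shut) to 1.0 (fully open).
Only numpy, scipy, OpenCV 4.12 (cv2) and the standard library are available. Lean on these libraries where they do the work, as an engineer would, in place of code of your own. Each camera call takes 0.05 s, during which the arm holds its last target.

### The job

Couple the wire basket of brass tees to the snap hook of the weighing stand, ready for weighing: slide the basket over the granite so that its lifting eye pushes the hook's sprung gate open and goes right inside the hook, and the gate snaps shut behind it. Let the eye do the opening: keep the gripper off the stand, hook and gate, and do not lift or tip the basket. Leave it standing flat on the slab with both tees in it, and leave the other things on the bench where they are.

Things in the scene. Friction and masses are not known exactly. Their poses are not given: they have to be found in the camera images.
- basket: Loose steel-wire basket, 200 long (its x) x 120 wide (y) mm, walls 45 mm high, 4 mm thick; 0.36-0.6 kg plus two tees of 0.16 kg; slides at 3 to 8 N. Origin at the centre of its underside, on the granite. Its +x end faces the hook; the -x end and the long sides are flat faces to push on. A cross bar between the long sides at mid-length, at rim height, carries an upright lifting eye
- eye (a point): Centre of the top bar of the basket's lifting eye, 108 mm above the centre of its underside; axes as the basket's. The eye is a closed upright loop of 6 mm round bar, painted yellow, in the basket's y-z plane, 56 mm wide, 63 mm tall outside; its hole is 44 mm wide (y), from 54 to 105 mm above the underside, top corners rounded
- stand: Fixed green weighing stand (place and yaw vary). Origin on the slab's top (30 mm above the table) under the hook; +x: the level direction in which the eye enters, z up. Foot 150 x 130 mm centred at x = 250 mm with a 32 mm column; an arm 26 mm wide runs at z = 305-335 mm to x = 2 mm and carries an S-shaped load cell (x -15 to 35, z 224 to 282 mm) with the snap hook under it
- throat (a point): Point inside the snap hook, 108 mm above the stand's origin (height of the eye's bar); axes as the stand's. Hook: 12 mm bar in the x-z plane, x -26 to 46 mm, open towards -x above its nose, whose tip is at x = -20, 8 mm below this point. Eye bar: meets the shut gate at x = -27, slips past it at about +12, meets the hook's back at +31 mm; at y = 0 the hook is in mid-eye
- gate (a joint): Angle of the hook's brass gate, a rod 8 mm thick, 58 mm long, hanging from a pivot 52 mm above and 20 mm to -x of the throat point. 0 = shut (upright, on the nose); grows as it is pushed inward (+x), about 0.55 as the eye slips past, 1.1 at most. A spring shuts it; it takes 1 to 2 N at the tip. It cannot open outward
- tee_a: Loose brass tee fitting, 68 mm long, 51 mm over its branch, 30 mm thick, lying in the -x half of the basket; origin under its centre
- tee_b: As tee_a, lying in the +x half of the basket
- caliper: Loose silver vernier caliper lying on the far side of the slab, 210 mm long (its x), 8 mm thick; origin at the middle of its underside; not to be moved
- magnifier: Loose black bakelite magnifier stand, base 92 mm across, about 95 mm tall, at the far right of the slab; origin under its base; not to be moved
- cup: Loose blue plastic sorting cup, 80 mm across and 85 mm high, at the far left of the slab; origin under its base; not to be moved
- plug_gauge: Loose thread plug gauge lying on the far side of the slab, 122 mm long (its x), 20 mm thick; origin under its centre; not to be moved

How it is judged:
By the outcome, as a careful person would: the job done as asked, in the order asked, and still so for the second after the job is handed in, with the robot touching nothing.
It also fails if it takes over 64 s, if anything falls off the work surface, if the arm or the gripper's body presses on something with over 40 N, if the wrist force passes 120 N, or if a joint passes its speed limit or range.

## Working session

There is one attempt and no reset: what is moved stays moved. The work goes in short steps, Python scripts to look and compute and a shell command to move; the robot and the scene stay as the last step left them, time stands still between calls to the robot, and variables do not carry over. Pictures are saved under pics/ and viewed, and the job is handed in when it is done.

```bash
ls; mkdir -p pics; python3 - <<'E'
from station import *
import cv2
for n in("scene","top"):
    cv2.imwrite(f"pics/{n}0.png",capture(n)[:,:,::-1]); print(n,camera_params(n))
print(sense(),tcp_to_grasp)
E
```

```text
pics
scene {'vfov': 45.24421965930825, 'cx': 315.6780280882737, 'cy': 219.95154835047174, 'R': array([[-0.70944431,  0.7044491 , -0.02098165],
       [ 0.5043082 ,  0.4866377 , -0.71334212],
       [-0.49230275, -0.51665773, -0.70050181]]), 't': array([ 0.49614538, -0.21059945,  1.51093616])}
top {'vfov': 48.17752964534613, 'cx': 328.09441754351, 'cy': 241.07307401630712, 'R': array([[-1.36559572e-02, -9.99904772e-01, -1.99024308e-03],
       [-9.94414727e-01,  1.37892540e-02, -1.04638458e-01],
       [ 1.04655937e-01,  5.50188732e-04, -9.94508337e-01]]), 't': array([-0.02609704,  0.65108955,  1.0664352 ])}
{'time_s': 0.1, 'joints': array([-6.06432769e+01,  2.20851295e+01,  3.88862781e-01, -2.43051357e-02,
       -6.84117507e+01, -1.48170060e+01]), 'joint_velocities': array([ 0.0275144 , -0.06308194,  0.16532929,  0.23412666, -0.04975629,
       -0.00964073]), 'effort': array([ 8.44784518e-05, -3.91689384e+01,  1.87935251e+01,  4.23189193e+00,
        1.34729323e-02, -7.26948315e-05]), 'tcp_pos': array([ 0.15679171, -0.60446503,  0.2215931 ]), 'ee_rot': array([[-9.68013082e-01, -2.50899056e-01, -5.80430205e-04],
       [-2.50899707e-01,  9.68011345e-01,  1.83651105e-03],
       [ 1.01084135e-04,  1.92339649e-03, -9.99998145e-01]]), 'wrist_force': array([-1.06270827, -0.14786808,  0.6538535 ]), 'moment': array([-0.04476713,  0.01258971, -0.01514474]), 'gripper_width': 1.000309321996784} -0.0187
```

View pics/scene0.png

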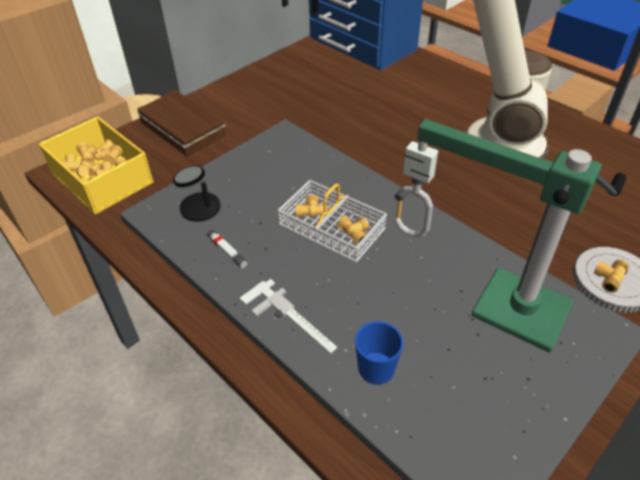

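View pics/top0.png

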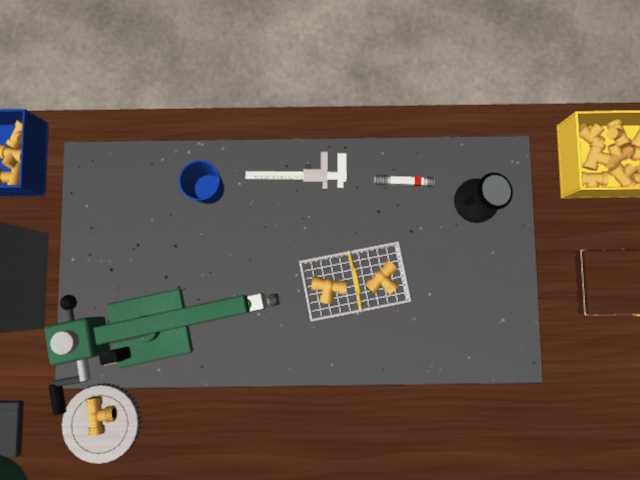

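```bash
python3 - <<'E'
import cv2
t=cv2.imread("pics/top0.png");s=cv2.imread("pics/scene0.png")
cv2.imwrite("pics/c1.png",cv2.resize(t[230:335,235:425],None,fx=4.2,fy=4.2,interpolation=cv2.INTER_CUBIC))
cv2.imwrite("pics/c2.png",cv2.resize(t[280:390,40:280],None,fx=3.3,fy=3.3,interpolation=cv2.INTER_CUBIC))
cv2.imwrite("pics/c3.png",cv2.resize(s[110:270,270:450],None,fx=3.7,fy=3.7,interpolation=cv2.INTER_CUBIC))
E
```

```text
(no output)
```

View pics/c1.png

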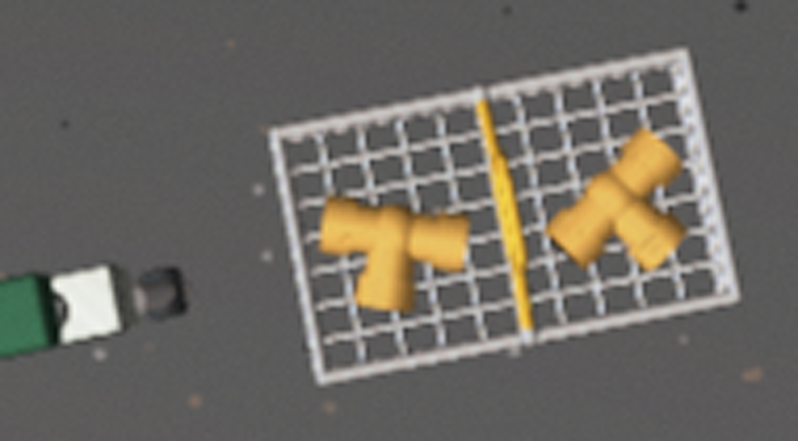

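View pics/c2.png

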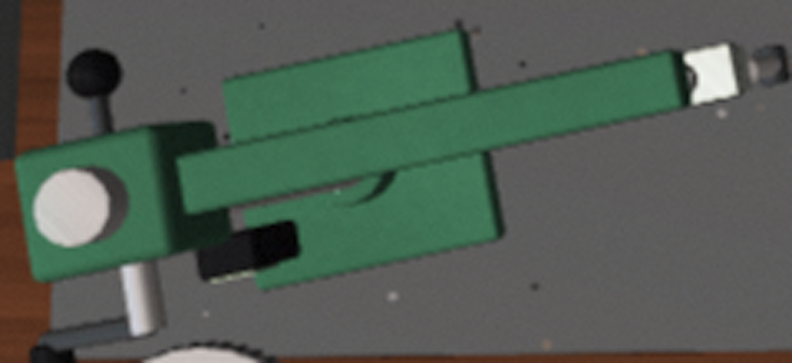

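View pics/c3.png

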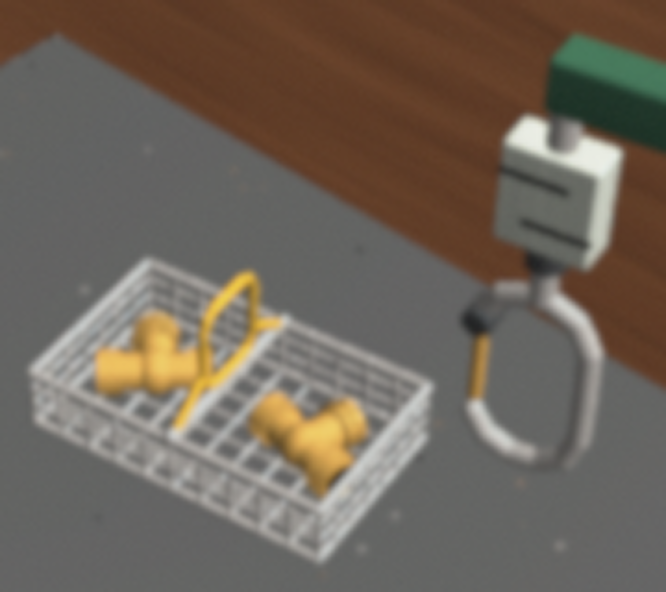

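```bash
cat > h.py <<'E'
import numpy as np
from station import camera_params
C={n:camera_params(n) for n in("scene","top")}
def fl(c): return 240/np.tan(np.radians(c["vfov"]/2))
def ray(n,u,v,z):
    c=C[n];d=c["R"].T@np.array([(u-c["cx"])/fl(c),(v-c["cy"])/fl(c),1]);o=-c["R"].T@c["t"]
    return o+d*(z-o[2])/d[2]
def proj(n,X):
    c=C[n];p=c["R"]@np.array(X)+c["t"];return p[:2]/p[2]*fl(c)+[c["cx"],c["cy"]]
E
python3 - <<'E'
from h import *
np.set_printoptions(precision=4,suppress=True)
A=[ray("top",40+u/3.3,280+v/3.3,.365) for u,v in[(670,52),(688,108),(178,157),(186,213)]]
m=(A[0]+A[1])/2; f=(A[2]+A[3])/2; d=f-m; yaw=np.arctan2(d[1],d[0]); print("arm",m,f,np.degrees(yaw),np.linalg.norm(A[0]-A[1]))
F=[ray("top",40+u/3.3,280+v/3.3,.044) for u,v in[(222,80),(462,30),(502,238),(262,288)]]
fc=sum(F)/4; print("foot",fc,[np.linalg.norm(F[i]-F[i-1]) for i in range(4)])
for i,j in((1,0),(2,3)): e=F[j]-F[i];print(np.degrees(np.arctan2(e[1],e[0])))
ex=np.array([np.cos(yaw),np.sin(yaw),0])
print("origin by arm",m-.002*ex," by foot",fc-.25*ex)
B=[ray("top",235+u/4.2,230+v/4.2,.075) for u,v in[(268,130),(686,50),(740,300),(320,384)]]
print("basket",sum(B)/4,[np.linalg.norm(B[i]-B[i-1]) for i in range(4)])
for i,j in((1,0),(2,3)): e=B[j]-B[i];print(np.degrees(np.arctan2(e[1],e[0])))
S=[ray("scene",270+u/3.7,110+v/3.7,.075) for u,v in[(148,258),(30,372),(322,508),(434,386)]]
print("basket scene",sum(S)/4,[np.linalg.norm(S[i]-S[i-1]) for i in range(4)])
for i,j in((0,3),(1,2)): e=S[j]-S[i];print(np.degrees(np.arctan2(e[1],e[0])))
for o in (m-.002*ex,fc-.25*ex):
  for z in(.160,.103):
    P=[*(o-.020*ex)[:2],.03+z]; print("gate proj",(proj("scene",P)-[270,110])*3.7)
# eye top bar scene
print("eye",ray("scene",270+247/3.7,110+276/3.7,.138))
E
```

```text
arm [0.5277 0.0824 0.365 ] [0.4862 0.294  0.365 ] 101.10530737888844 0.025159383066494127
foot [0.4799 0.3239 0.044 ] [np.float64(0.1276521284632042), np.float64(0.14840587146384746), np.float64(0.12795367833678017), np.float64(0.1466134998510699)]
101.00241106102935
100.87063838298485
origin by arm [0.5281 0.0804 0.365 ]  by foot [0.5281 0.0786 0.044 ]
basket [ 0.5666 -0.0865  0.075 ] [np.float64(0.12027923564502976), np.float64(0.19972223116886298), np.float64(0.11903295114674195), np.float64(0.19867374933409127)]
100.07229214910343
100.4276957933245
basket scene [ 0.5677 -0.0806  0.075 ] [np.float64(0.20040115847962256), np.float64(0.11986983035137988), np.float64(0.1960076332923467), np.float64(0.11554593228652975)]
99.88225255549325
101.14380974082765
gate proj [478.6156 311.9344]
gate proj [469.8884 392.3573]
gate proj [475.8733 310.2305]
gate proj [467.2509 390.6449]
eye [ 0.55   -0.0847  0.138 ]
```

```bash
python3 -m inch '[{"x":0.6,"y":0.54,"az":0.72,"jaw":50},{"x":0.6,"y":0.54,"az":0.72},{"x":0.6,"y":0.54,"az":0.72},{"x":0.6,"y":0.54,"az":0.72},{"x":0.6,"y":0.54,"az":0.72},{"x":0.6,"y":0.54,"az":0.72},{"x":0.6,"y":0.54,"az":0.72},{"x":0.6,"y":0.54,"az":0.72},{"x":0.6,"y":0.54,"az":0.72},{"x":0.6,"y":0.54,"az":0.72},{"x":0},{"x":0}]'
```

```text
$[0]: bad value
```

Probably every row must carry the same keys (jaw included).

```bash
python3 -m inch '[{"x":0.6,"y":0.54,"z":0,"ax":0,"ay":0,"az":0.72,"jaw":50},{"x":0.6,"y":0.54,"z":0,"ax":0,"ay":0,"az":0.72,"jaw":50},{"x":0.6,"y":0.54,"z":0,"ax":0,"ay":0,"az":0.72,"jaw":50},{"x":0.6,"y":0.54,"z":0,"ax":0,"ay":0,"az":0.72,"jaw":50},{"x":0.6,"y":0.54,"z":0,"ax":0,"ay":0,"az":0.72,"jaw":50},{"x":0.6,"y":0.54,"z":0,"ax":0,"ay":0,"az":0.72,"jaw":50},{"x":0.6,"y":0.54,"z":0,"ax":0,"ay":0,"az":0.72,"jaw":50},{"x":0.6,"y":0.54,"z":0,"ax":0,"ay":0,"az":0.72,"jaw":50}]'
python3 -c "
from station import *;import numpy as np
s=sense();print(s['joints'],np.degrees(np.arctan2(s['ee_rot'][1,1],s['ee_rot'][0,1])))"
```

```text
time_s: 1.1
tcp_pos: [0.4486, -0.3368, 0.2169]
ee_rot: [[-0.282, -0.959, -0.009], [-0.959, 0.282, 0.003], [-0.0, 0.01, -1.0]]
wrist_force: [0.7, -0.8, -0.1]
gripper_width: 0.801
[-2.03407334e+01  1.63311615e+01 -8.83575499e+00  2.32738706e-02
 -6.53874371e+01  3.94018589e+00] 163.60933060051119
```

```bash
python3 -m inch '[{"x":0.47,"y":0.41,"z":0,"ax":0,"ay":0,"az":0.54,"jaw":50},{"x":0.47,"y":0.41,"z":0,"ax":0,"ay":0,"az":0.54,"jaw":50},{"x":0.47,"y":0.41,"z":0,"ax":0,"ay":0,"az":0.54,"jaw":50},{"x":0.47,"y":0.41,"z":0,"ax":0,"ay":0,"az":0.54,"jaw":50},{"x":0.47,"y":0.41,"z":0,"ax":0,"ay":0,"az":0.54,"jaw":50},{"x":0,"y":0,"z":0,"ax":0,"ay":0,"az":0,"jaw":50},{"x":0,"y":0,"z":0,"ax":0,"ay":0,"az":0,"jaw":50}]'
python3 -c "
from station import *;import numpy as np,cv2
s=sense();print(s['joints'],np.degrees(np.arctan2(s['ee_rot'][1,1],s['ee_rot'][0,1])))
cv2.imwrite('pics/s1.png',capture('scene')[:,:,::-1])"
```

```text
time_s: 1.98
tcp_pos: [0.5938, -0.2056, 0.2126]
ee_rot: [[0.204, -0.979, -0.017], [-0.979, -0.204, 0.0], [-0.004, 0.017, -1.0]]
wrist_force: [0.2, 0.1, 0.6]
gripper_width: 0.807
[ -4.33045597  23.24781145   0.8339811    0.07699593 -68.57889868
  16.09212024] -168.20783731856335
```

View pics/s1.png

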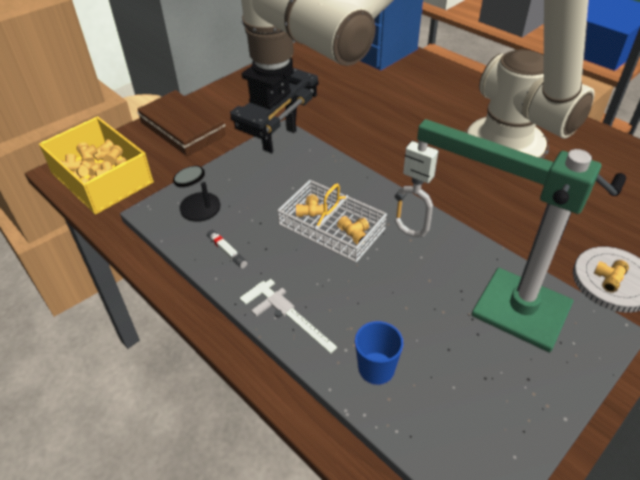

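```bash
python3 -c "
from station import *;import cv2
cv2.imwrite('pics/t1.png',capture('top')[:,:,::-1])"
```

```text
(no output)
```

View pics/t1.png

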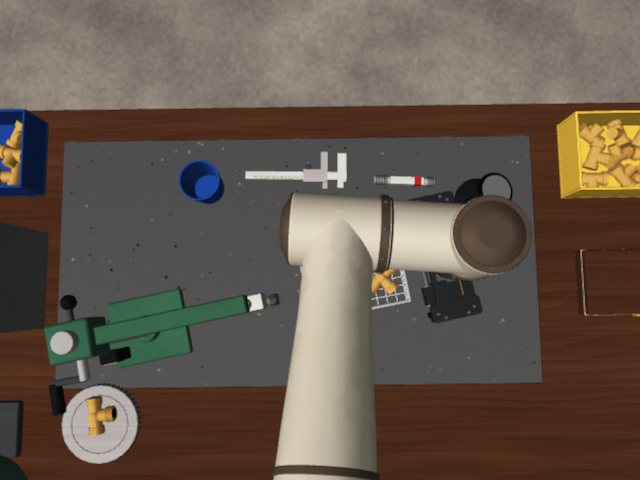

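```bash
python3 - <<'E'
from h import *
for z in np.arange(.2,.65,.05): print(round(z,2),proj("top",[.594,-.206,z]).round(),proj("scene",[.594,-.206,z]).round())
for z in(.35,.4,.45,.5,.55): print(z,ray("top",282,228,z).round(3),ray("top",292,265,z).round(3),ray("top",296,300,z).round(3), ray("top",292,195,z).round(3),ray("scene",352,35,z).round(3))
E
```

```text
0.2 [427. 262.] [279. 145.]
0.25 [433. 260.] [278. 125.]
0.3 [439. 258.] [276. 104.]
0.35 [446. 255.] [274.  81.]
0.4 [454. 253.] [272.  56.]
0.45 [463. 249.] [270.  30.]
0.5 [473. 246.] [268.   3.]
0.55 [486. 241.] [265. -27.]
0.6 [500. 236.] [263. -60.]
0.35 [0.638 0.032 0.35 ] [0.583 0.018 0.35 ] [0.533 0.012 0.35 ] [0.686 0.017 0.35 ] [ 0.361 -0.222  0.35 ]
0.4 [0.631 0.028 0.4  ] [0.58  0.014 0.4  ] [0.533 0.009 0.4  ] [0.677 0.014 0.4  ] [ 0.435 -0.156  0.4  ]
0.45 [0.624 0.023 0.45 ] [0.577 0.011 0.45 ] [0.533 0.006 0.45 ] [0.667 0.01  0.45 ] [ 0.509 -0.089  0.45 ]
0.5 [0.618 0.019 0.5  ] [0.574 0.007 0.5  ] [0.533 0.003 0.5  ] [0.657 0.007 0.5  ] [ 0.583 -0.023  0.5  ]
0.55 [0.611 0.015 0.55 ] [0.571 0.004 0.55 ] [ 0.533 -0.     0.55 ] [0.648 0.003 0.55 ] [0.657 0.044 0.55 ]
```

```bash
python3 - <<'E'
from h import *
import cv2
t=cv2.imread("pics/top0.png");s=cv2.imread("pics/scene0.png")
cv2.imwrite("pics/c4.png",cv2.hconcat([cv2.resize(t[160:235,440:525],(400,353),interpolation=2),cv2.resize(s[155:230,165:235],(350,375),interpolation=2)[:353]]))
print(ray("top",477,200,.03),ray("top",497,190,.12), ray("scene",201,208,.03),ray("scene",189,176,.12))
E
```

```text
[ 0.73244917 -0.3449453   0.03      ] [ 0.73510369 -0.35855396  0.12      ] [ 0.73068638 -0.33607765  0.03      ] [ 0.73548141 -0.3487553   0.12      ]
```

View pics/c4.png

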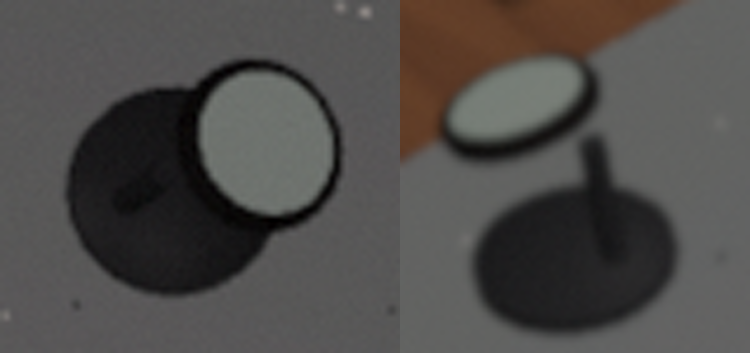

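```bash
cat > st.py <<'E'
from station import *;import numpy as np
def rep():
    s=sense();R=s['ee_rot'];np.set_printoptions(precision=3,suppress=True)
    print(s['time_s'],s['tcp_pos'],"joints",s['joints'],"\nyaw y",np.degrees(np.arctan2(-R[1,1],-R[0,1])),"y.z",R[2,1],"z",R[:,2],"tilt",np.degrees(np.arccos(-R[2,2])),"F",s['wrist_force'])
    # rotation needed to reach target
    from scipy.spatial.transform import Rotation as Ro
    th=np.radians(38);p=np.array([np.cos(np.radians(101)),np.sin(np.radians(101)),0])
    z=p*np.sin(th)-np.array([0,0,np.cos(th)]);y=-np.array([p[1],-p[0],0]);x=np.cross(y,z)
    T=np.c_[x,y,z];print("rotvec needed /10deg",Ro.from_matrix(T@R.T).as_rotvec(degrees=True)/10)
if __name__=="__main__": rep()
E
python3 st.py
```

```text
2.075 [ 0.594 -0.206  0.213] joints [ -4.371  23.22    0.828   0.078 -68.572  16.098] 
yaw y 11.757601708605957 y.z 0.016519169173130666 z [-0.017  0.    -1.   ] tilt 0.9670203168223941 F [-0.298  0.141 -0.675]
rotvec needed /10deg [ 3.724  0.656 -0.104]
```

```bash
python3 -m inch '[{"x":0,"y":-0.02,"z":0,"ax":0.74,"ay":0.13,"az":-0.02,"jaw":90},{"x":0,"y":-0.02,"z":0,"ax":0.74,"ay":0.13,"az":-0.02,"jaw":90},{"x":0,"y":-0.02,"z":0,"ax":0.74,"ay":0.13,"az":-0.02,"jaw":90},{"x":0,"y":-0.02,"z":0,"ax":0.74,"ay":0.13,"az":-0.02,"jaw":90},{"x":0,"y":-0.02,"z":0,"ax":0.74,"ay":0.13,"az":-0.02,"jaw":90},{"x":0,"y":0,"z":0,"ax":0,"ay":0,"az":0,"jaw":90},{"x":0,"y":0,"z":0,"ax":0,"ay":0,"az":0,"jaw":90}]'; python3 st.py
```

```text
time_s: 2.95
tcp_pos: [0.5892, -0.2164, 0.2152]
ee_rot: [[0.145, -0.983, -0.112], [-0.766, -0.184, 0.616], [-0.627, -0.003, -0.779]]
wrist_force: [-0.3, 0.3, 0.7]
gripper_width: 0.65
2.95 [ 0.589 -0.216  0.215] joints [ -22.567   36.124   25.365  -32.39  -100.884   33.177] 
yaw y 10.576966457282797 y.z -0.0034434745718865327 z [-0.112  0.616 -0.779] tilt 38.793148821940555 F [-0.312  0.298  0.693]
rotvec needed /10deg [-0.082  0.005  0.042]
```

```bash
python3 -m inch '[{"x":-0.07,"y":0.0,"z":-0.6,"ax":0,"ay":0,"az":0,"jaw":90},{"x":-0.07,"y":0.02,"z":-0.6,"ax":0,"ay":0,"az":0,"jaw":90},{"x":-0.07,"y":0.02,"z":-0.4,"ax":0,"ay":0,"az":0,"jaw":90},{"x":0,"y":0,"z":0,"ax":0,"ay":0,"az":0,"jaw":90},{"x":0,"y":0,"z":0,"ax":0,"ay":0,"az":0,"jaw":90}]'; python3 st.py
python3 -c "
from station import *;import cv2
cv2.imwrite('pics/s2.png',capture('scene')[:,:,::-1]);cv2.imwrite('pics/t2.png',capture('top')[:,:,::-1])"
```

```text
time_s: 3.58
tcp_pos: [0.5772, -0.2109, 0.1239]
ee_rot: [[0.157, -0.982, -0.108], [-0.772, -0.191, 0.607], [-0.616, -0.012, -0.788]]
wrist_force: [0.1, -0.7, -0.5]
gripper_width: 0.645
3.575 [ 0.577 -0.211  0.124] joints [-22.225  38.925  16.983 -31.369 -90.66   39.502] 
yaw y 10.991030015267597 y.z -0.011786215477694484 z [-0.108  0.607 -0.788] tilt 38.03610451045912 F [ 0.063 -0.665 -0.451]
rotvec needed /10deg [-0.016  0.066  0.001]
```

View pics/s2.png

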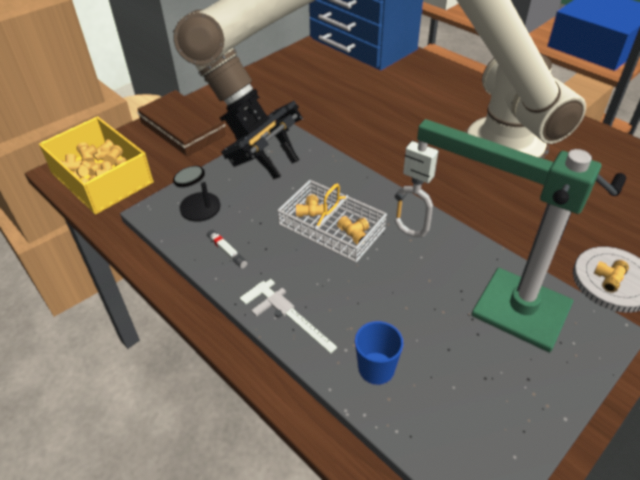

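View pics/t2.png

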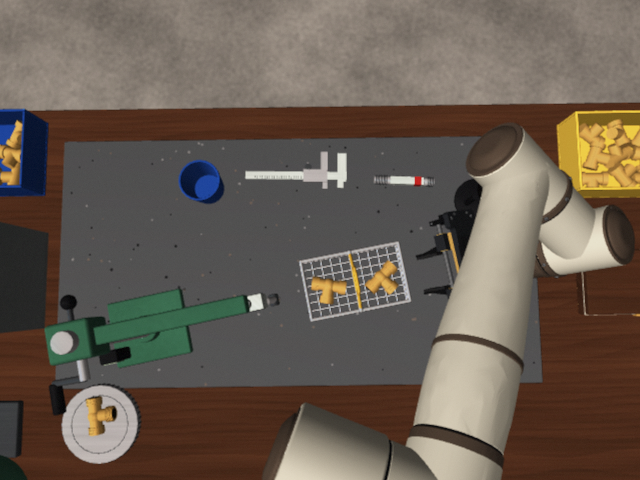

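```bash
python3 -m inch '[{"x":0,"y":0,"z":-0.4,"ax":0,"ay":0.03,"az":0,"jaw":90},{"x":0,"y":0,"z":-0.4,"ax":0,"ay":0.03,"az":0,"jaw":90},{"x":0,"y":0,"z":-0.4,"ax":0,"ay":0,"az":0,"jaw":90},{"x":0,"y":0,"z":-0.1,"ax":0,"ay":0,"az":0,"jaw":90},{"x":0,"y":0,"z":0,"ax":0,"ay":0,"az":0,"jaw":90}]'; python3 st.py
python3 -c "
from station import *;import cv2
cv2.imwrite('pics/s3.png',capture('scene')[:,:,::-1])"
```

```text
time_s: 4.3
tcp_pos: [0.5767, -0.2109, 0.0396]
ee_rot: [[0.149, -0.982, -0.117], [-0.772, -0.19, 0.607], [-0.618, -0.0, -0.786]]
wrist_force: [-0.9, 0.2, 1.0]
gripper_width: 0.645
4.3 [ 0.577 -0.211  0.04 ] joints [-22.17   44.32   14.082 -31.383 -84.033  43.321] 
yaw y 10.94602730856422 y.z -4.305354959105882e-05 z [-0.117  0.607 -0.786] tilt 38.19599738001528 F [-0.91   0.239  1.039]
rotvec needed /10deg [-0.019 -0.003  0.005]
```

View pics/s3.png

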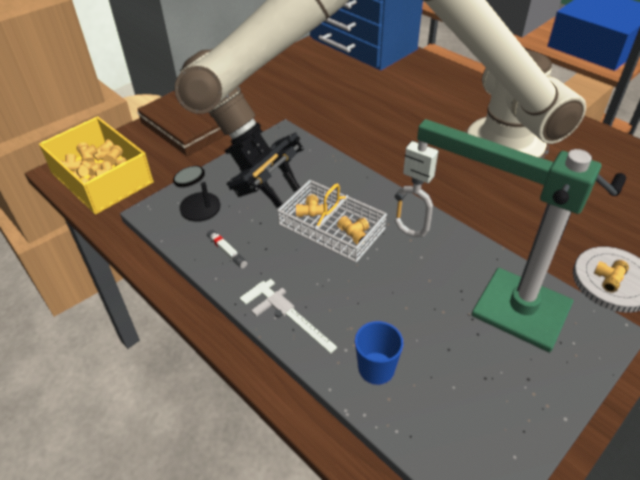

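```bash
python3 -m inch '[{"x":0,"y":0,"z":0.15,"ax":0,"ay":0,"az":0,"jaw":90},{"x":-0.03,"y":0.15,"z":0,"ax":0,"ay":0,"az":0,"jaw":90},{"x":-0.03,"y":0.15,"z":0,"ax":0,"ay":0,"az":0,"jaw":90},{"x":-0.03,"y":0.15,"z":0,"ax":0,"ay":0,"az":0,"jaw":90},{"x":-0.03,"y":0.15,"z":0,"ax":0,"ay":0,"az":0,"jaw":90},{"x":-0.03,"y":0.15,"z":0,"ax":0,"ay":0,"az":0,"jaw":90},{"x":-0.03,"y":0.15,"z":0,"ax":0,"ay":0,"az":0,"jaw":90},{"x":-0.03,"y":0.15,"z":0,"ax":0,"ay":0,"az":0,"jaw":90}]'; python3 st.py
python3 -c "
from station import *;import cv2
cv2.imwrite('pics/s4.png',capture('scene')[:,:,::-1]);cv2.imwrite('pics/t4.png',capture('top')[:,:,::-1])"
```

```text
time_s: 5.35
tcp_pos: [0.5656, -0.1474, 0.0516]
ee_rot: [[0.153, -0.982, -0.109], [-0.777, -0.188, 0.6], [-0.61, -0.007, -0.792]]
wrist_force: [1.2, -4.0, -0.5]
gripper_width: 0.65
5.35 [ 0.566 -0.147  0.052] joints [-17.695  39.872   7.506 -33.225 -79.528  41.317] 
yaw y 10.827498545927988 y.z -0.006644328671536566 z [-0.109  0.6   -0.792] tilt 37.618347150934994 F [ 1.237 -4.008 -0.53 ]
rotvec needed /10deg [0.03  0.045 0.017]
```

View pics/s4.png

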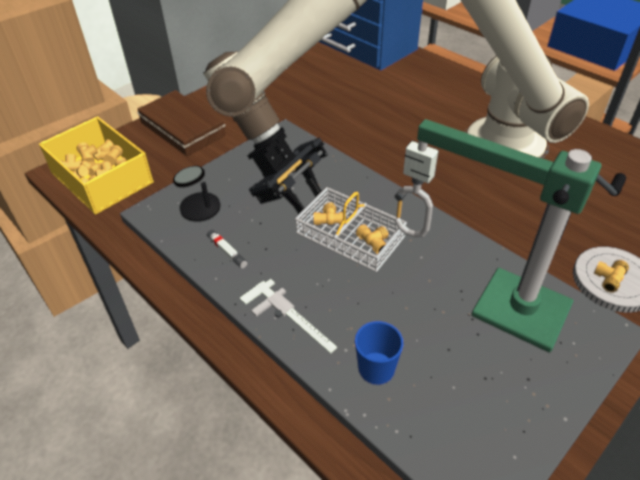

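View pics/t4.png

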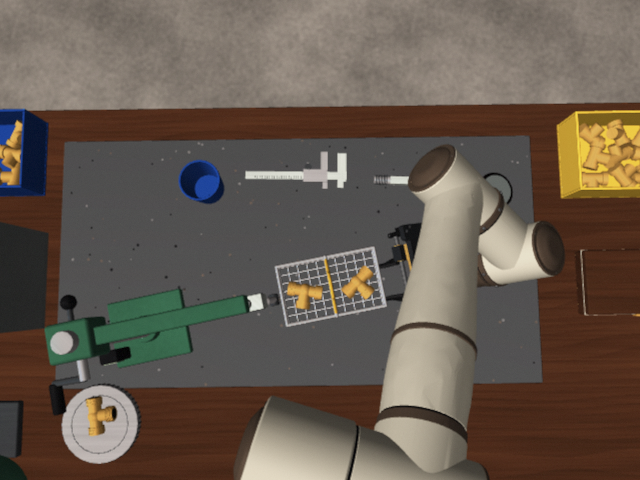

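```bash
cat > bk.py <<'E'
import sys,cv2
from h import *
t=cv2.imread(sys.argv[1]);cr=t[225:345,200:400]
cv2.imwrite(sys.argv[2],cv2.resize(cr,None,fx=4,fy=4,interpolation=2))
E
cat > pose.py <<'E'
from h import *
def pose(c):
    B=[ray("top",200+u/4,225+v/4,.075) for u,v in c]
    m=sum(B)/4;e=(B[0]+B[3]-B[1]-B[2]);yaw=np.degrees(np.arctan2(e[1],e[0]))
    a=np.radians(101);d=m[:2]-[.528,.0795]
    print("centre",m,"yaw",yaw,"stand xy",d@[np.cos(a),np.sin(a)],d@[-np.sin(a),np.cos(a)])
E
python3 bk.py pics/t4.png pics/c5.png
```

```text
(no output)
```

View pics/c5.png

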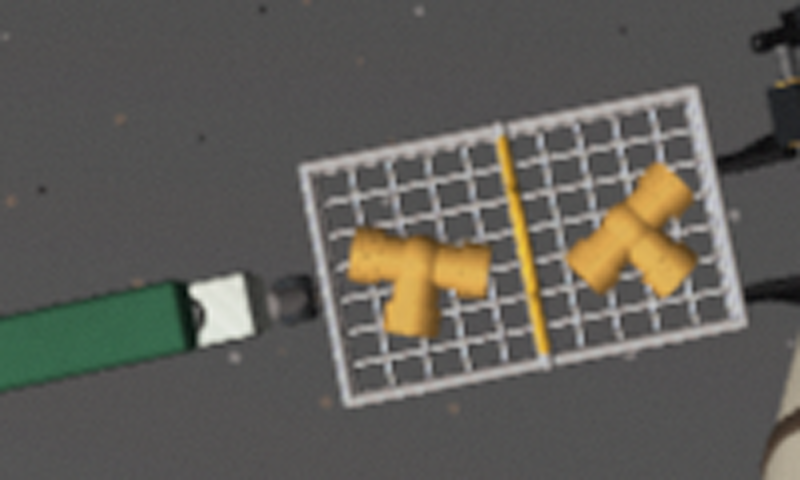

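```bash
python3 -c "
from pose import *
pose([(300,165),(694,87),(746,325),(348,406)])"; python3 st.py
```

```text
centre [ 0.55745096 -0.03866641  0.075     ] yaw 100.52763281533434 stand xy -0.12161487130474878 -0.006362652183405053
5.45 [ 0.565 -0.146  0.052] joints [-17.633  39.855   7.474 -33.311 -79.631  41.332] 
yaw y 10.90279708212586 y.z -0.006116512964141755 z [-0.111  0.602 -0.791] tilt 37.756365690408344 F [ 0.526 -0.551 -0.361]
rotvec needed /10deg [0.017 0.039 0.01 ]
```

```bash
python3 -m inch '[{"x":-0.035,"y":0.15,"z":-0.01,"ax":0,"ay":0.02,"az":0,"jaw":90},{"x":-0.035,"y":0.15,"z":-0.01,"ax":0,"ay":0.02,"az":0,"jaw":90},{"x":-0.035,"y":0.15,"z":0,"ax":0,"ay":0,"az":0,"jaw":90},{"x":-0.035,"y":0.15,"z":0,"ax":0,"ay":0,"az":0,"jaw":90},{"x":-0.035,"y":0.15,"z":0,"ax":0,"ay":0,"az":0,"jaw":90},{"x":-0.035,"y":0.15,"z":0,"ax":0,"ay":0,"az":0,"jaw":90},{"x":-0.035,"y":0.15,"z":0,"ax":0,"ay":0,"az":0,"jaw":90},{"x":-0.035,"y":0.15,"z":0,"ax":0,"ay":0,"az":0,"jaw":90}]'
python3 -c "
from station import *;import cv2
cv2.imwrite('pics/s5.png',capture('scene')[:,:,::-1]);cv2.imwrite('pics/t5.png',capture('top')[:,:,::-1])"
python3 st.py; python3 bk.py pics/t5.png pics/c6.png
```

```text
time_s: 6.45
tcp_pos: [0.5494, -0.0735, 0.052]
ee_rot: [[0.151, -0.982, -0.112], [-0.779, -0.188, 0.598], [-0.608, -0.003, -0.794]]
wrist_force: [1.5, -4.3, 0.1]
gripper_width: 0.645
6.55 [ 0.549 -0.072  0.052] joints [-11.938  36.322   0.854 -35.767 -74.43   38.93 ] 
yaw y 10.880537790589123 y.z -0.00230445423832243 z [-0.113  0.599 -0.792] tilt 37.595943398177916 F [ 0.822 -0.177 -0.257]
rotvec needed /10deg [0.037 0.021 0.012]
```

View pics/s5.png

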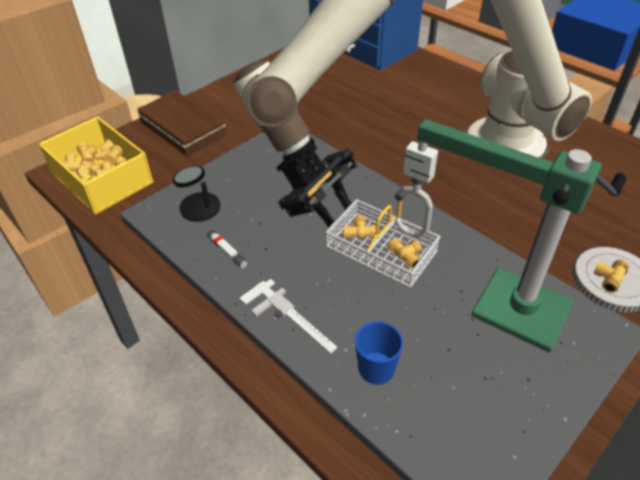

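View pics/c6.png

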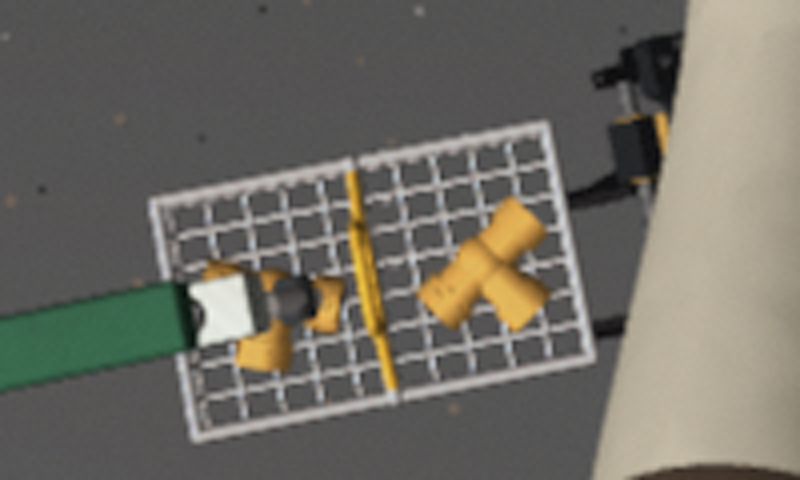

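View pics/t5.png

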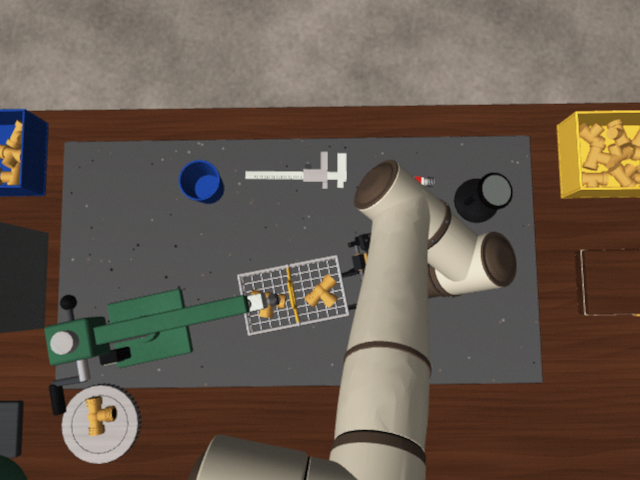

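```bash
python3 -c "
from pose import *
pose([(150,200),(547,122),(594,360),(194,441)])"
python3 - <<'E'
import cv2
s=cv2.imread("pics/s5.png")
cv2.imwrite("pics/c7.png",cv2.resize(s[170:290,310:450],None,fx=5,fy=5,interpolation=2))
E
```

```text
centre [0.54142558 0.03517335 0.075     ] yaw 100.45602342561732 stand xy -0.046073963250191884 -0.004720989548534937
```

View pics/c7.png

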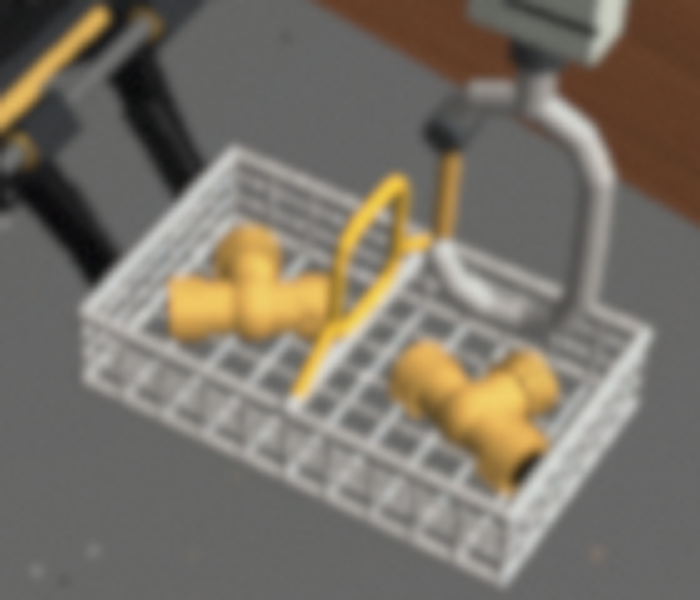

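```bash
python3 -m inch '[{"x":-0.03,"y":0.12,"z":0,"ax":0,"ay":0,"az":0,"jaw":90},{"x":-0.03,"y":0.12,"z":0,"ax":0,"ay":0,"az":0,"jaw":90},{"x":-0.03,"y":0.12,"z":0,"ax":0,"ay":0,"az":0,"jaw":90},{"x":-0.03,"y":0.12,"z":0,"ax":0,"ay":0,"az":0,"jaw":90},{"x":-0.03,"y":0.12,"z":0,"ax":0,"ay":0,"az":0,"jaw":90},{"x":-0.03,"y":0.12,"z":0,"ax":0,"ay":0,"az":0,"jaw":90},{"x":-0.03,"y":0.12,"z":0,"ax":0,"ay":0,"az":0,"jaw":90},{"x":-0.02,"y":0.1,"z":0,"ax":0,"ay":0,"az":0,"jaw":90}]'
python3 -c "
from station import *;import cv2
a=capture('scene')[:,:,::-1];cv2.imwrite('pics/s6.png',a);cv2.imwrite('pics/c8.png',cv2.resize(a[140:290,320:470],None,fx=4,fy=4,interpolation=2));cv2.imwrite('pics/t6.png',capture('top')[:,:,::-1])"
python3 st.py; python3 bk.py pics/t6.png pics/c9.png
```

```text
time_s: 7.55
tcp_pos: [0.5366, -0.0182, 0.0521]
ee_rot: [[0.153, -0.982, -0.108], [-0.784, -0.187, 0.592], [-0.602, -0.006, -0.799]]
wrist_force: [2.2, -7.8, 0.0]
gripper_width: 0.649
7.65 [ 0.536 -0.017  0.052] joints [ -7.169  33.759  -3.598 -37.671 -70.122  36.834] 
yaw y 10.78190460405266 y.z -0.0057163226442500355 z [-0.108  0.593 -0.798] tilt 37.061215431643255 F [ 1.155 -3.644  0.402]
rotvec needed /10deg [0.086 0.05  0.022]
```

View pics/c8.png

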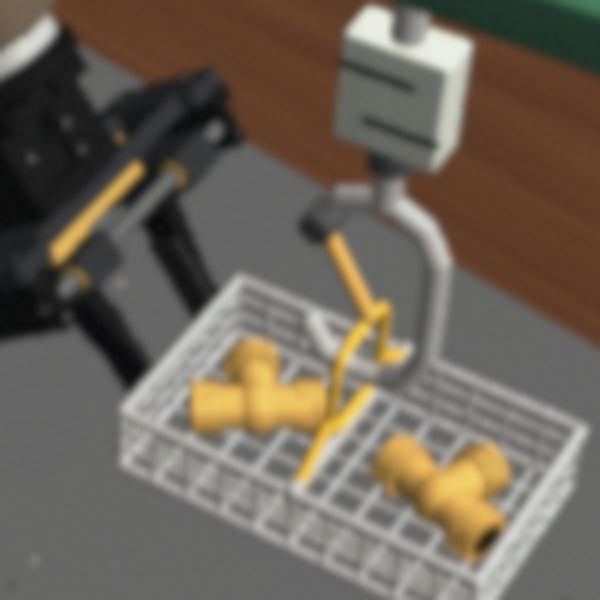

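View pics/c9.png

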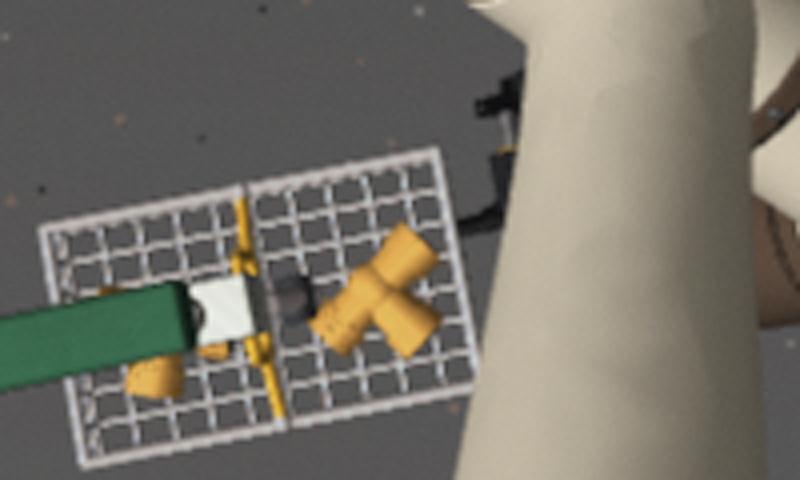

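```bash
python3 -m inch '[{"x":-0.015,"y":0.08,"z":0,"ax":0,"ay":0,"az":0,"jaw":90},{"x":-0.015,"y":0.08,"z":0,"ax":0,"ay":0,"az":0,"jaw":90},{"x":0,"y":0,"z":0,"ax":0,"ay":0,"az":0,"jaw":90}]'
python3 -c "
from station import *;import cv2
a=capture('scene')[:,:,::-1];cv2.imwrite('pics/s7.png',a);cv2.imwrite('pics/c10.png',cv2.resize(a[140:290,320:470],None,fx=4,fy=4,interpolation=2))"
python3 st.py
```

```text
time_s: 8.02
tcp_pos: [0.5342, -0.0076, 0.0521]
ee_rot: [[0.152, -0.982, -0.109], [-0.783, -0.187, 0.593], [-0.603, -0.005, -0.798]]
wrist_force: [0.6, -3.4, 0.0]
gripper_width: 0.643
8.075 [ 0.534 -0.008  0.052] joints [ -6.312  33.408  -4.227 -38.049 -69.51   36.414] 
yaw y 10.776543399998802 y.z -0.005081406263761067 z [-0.109  0.593 -0.798] tilt 37.068799243478665 F [ 0.905 -3.217  0.372]
rotvec needed /10deg [0.086 0.046 0.023]
```

View pics/c10.png

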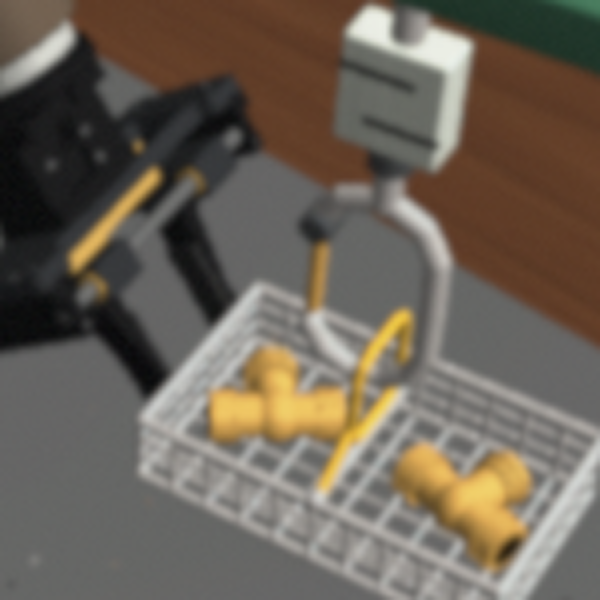

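The gate has snapped back onto the nose (c10: gate at (320,270)) and the eye is inside the hook. Next I back the gripper off.

```bash
python3 -m inch '[{"x":0.03,"y":-0.15,"z":0,"ax":0,"ay":0,"az":0,"jaw":90},{"x":0.05,"y":-0.25,"z":0,"ax":0,"ay":0,"az":0,"jaw":90},{"x":0.05,"y":-0.25,"z":0,"ax":0,"ay":0,"az":0,"jaw":90},{"x":0.05,"y":-0.25,"z":0.05,"ax":0,"ay":0,"az":0,"jaw":90},{"x":0,"y":-0.3,"z":0.4,"ax":0,"ay":0,"az":0,"jaw":90},{"x":0,"y":-0.3,"z":0.6,"ax":0,"ay":0,"az":0,"jaw":90},{"x":0,"y":-0.2,"z":0.6,"ax":0,"ay":0,"az":0,"jaw":90},{"x":0,"y":-0.2,"z":0.6,"ax":0,"ay":0,"az":0,"jaw":90},{"x":0,"y":0,"z":0.3,"ax":0,"ay":0,"az":0,"jaw":90},{"x":0,"y":0,"z":0,"ax":0,"ay":0,"az":0,"jaw":90},{"x":0,"y":0,"z":0,"ax":0,"ay":0,"az":0,"jaw":90}]'
python3 -c "
from station import *;import cv2
a=capture('scene')[:,:,::-1];cv2.imwrite('pics/s8.png',a);cv2.imwrite('pics/c11.png',cv2.resize(a[140:290,320:470],None,fx=4,fy=4,interpolation=2));cv2.imwrite('pics/t8.png',capture('top')[:,:,::-1])"
python3 st.py;python3 bk.py pics/t8.png pics/c12.png
```

```text
time_s: 9.45
tcp_pos: [0.542, -0.1294, 0.2075]
ee_rot: [[0.143, -0.983, -0.115], [-0.78, -0.184, 0.599], [-0.61, 0.004, -0.793]]
wrist_force: [-0.7, -0.9, -0.7]
gripper_width: 0.647
9.55 [ 0.542 -0.129  0.207] joints [-16.633  28.125  10.718 -32.73  -91.858  31.774] 
yaw y 10.617078344449919 y.z 0.004644159968987771 z [-0.116  0.599 -0.793] tilt 37.57250564178756 F [ 0.445 -0.123  0.102]
rotvec needed /10deg [ 0.047 -0.018  0.038]
```

View pics/s8.png

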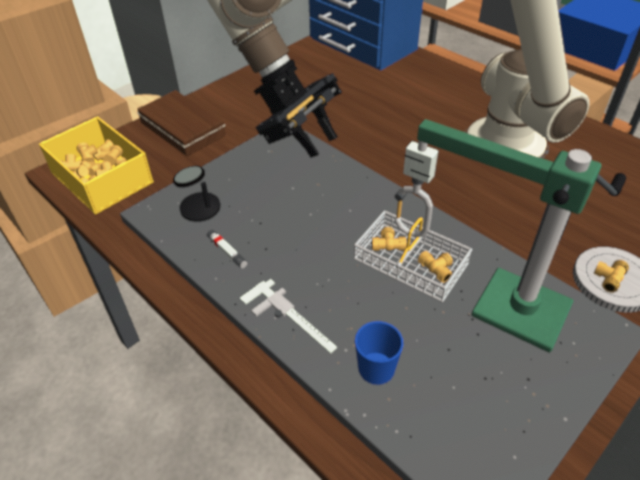

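View pics/c11.png

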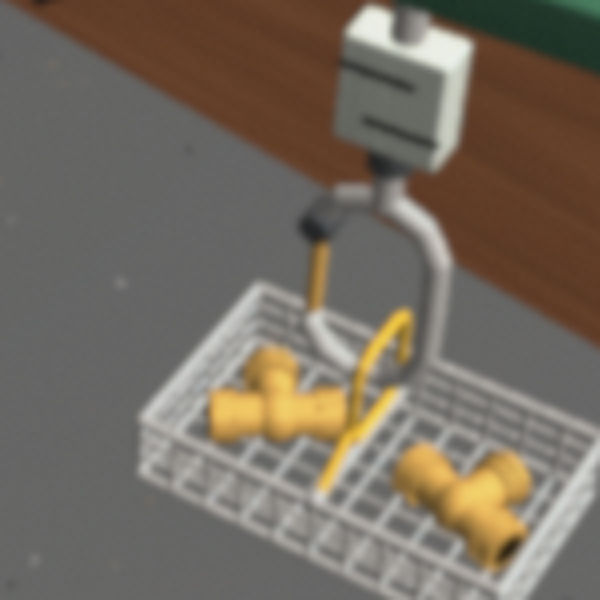

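View pics/c12.png

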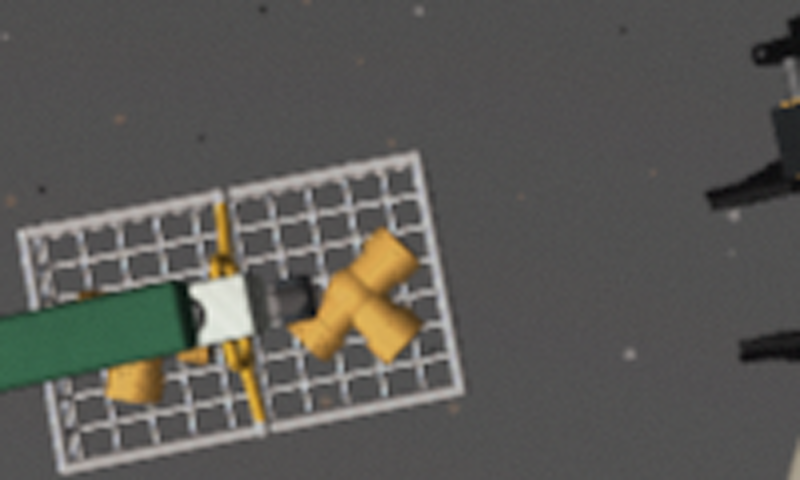

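View pics/t8.png

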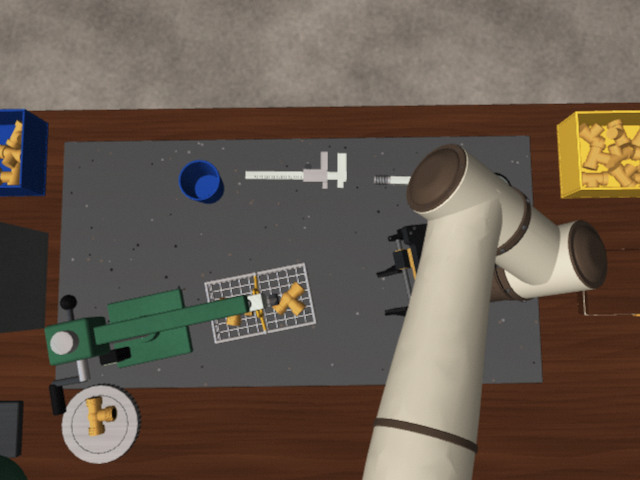

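```bash
python3 - <<'E'
from pose import *
import cv2
pose([(17,232),(417,153),(464,394),(63,473)])
a=cv2.imread("pics/scene0.png");b=cv2.imread("pics/s8.png")
d=cv2.absdiff(a,b).max(2)
for n,(x0,y0,x1,y1) in dict(mag=(165,155,225,225),plug=(202,225,250,270),cal=(235,275,340,355),cup=(350,318,408,388)).items(): print(n,d[y0:y1,x0:x1].max())
E
```

```text
centre [0.52665497 0.09916163 0.075     ] yaw 100.33177858308596 stand xy 0.019557031128408762 -0.0024312964081326283
mag 5
plug 4
cal 5
cup 6
```

```bash
python3 -c "
from station import *
print(finish_job())"
```

```text
the job is handed in; nothing more can be done
None
```

The basket is coupled to the snap hook and I handed the job in at about 9.6 s of the 64 s allowed.

I pushed the basket's flat -x end with both fingertips, about 20 mm above the granite. The tool was tilted about 38° because, with the tool upright, the wrist would have hit the stand's arm. I didn't lift or tip the basket at any point. The eye opened the gate by itself and slipped past it, and the gate snapped shut behind it. Then I drew the gripper back and up, well clear.

**Last checks:**
- **Eye and gate:** the eye stands about 20 mm inside the throat and 2 mm off-centre. The gate is upright on the nose and stayed that way after the gripper left.
- **Basket and tees:** the basket looks flat on the slab, turned 100.3° against 101° for the stand. Both tees are in it.
- **Other things:** the caliper, magnifier, cup and plug gauge look the same in the scene view as at the start.
- **Forces:** the highest wrist force I read was about 8 N. I only read it at the end of each move, not during it.

**What went wrong or disagreed:**
- **Refused move:** my first move command was refused because some rows left out entries. Nothing moved, and I sent it again in full.
- **Camera mismatch:** at the start the two cameras disagreed by about 6 mm on where the basket was. I relied on the top view, and the scene picture of the shut gate settled whether the eye was through.

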